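# Raise the hood sash to its marker and push the jar inside

### The arm

A 6-joint arm with a two-finger parallel gripper is mounted at the origin on a cart in front of the work surface, level with it; the furniture and walls round the work are solid. World frame = base frame: x ahead of the robot, y to its left, z up, the work surface at z = 0. Lengths are in mm, angles in degrees, forces in N, time in s.
With the tool pointing down it reaches from about 350 to 850 mm from the base axis. Payload 8.1 kg.
Tool frame: the origin (TCP) lies at the very end of the fingers, on their centre line; the grasp point (between the pads) lies 19 mm behind it; z points along the fingers, y is the line along which they close (so a half turn about z gives the same grasp; the last joint's range is limited). The gripper opens to 85 mm and grips with 20 to 120 N. Pads are 22 mm wide; open, the fingers measure 114 mm over their backs; the gripper's body (76 mm by 85 mm) begins 54 mm behind the grasp point. The pads swing forward as they close: fully open they stand 13 mm farther back than shut.
Start: joints at [69.305, 7.471, 85.268, -0, 87.261, -4.893], TCP at [163.368, 577.335, 231.292] pointing down, gripper open.
Joint ranges: [-169.43, 169.43], [-51.17, 129.36], [1.28, 143.12], [-76.62, 256.62], [0, 156.53], [-152.29, 152.29]. Speed limits (degrees/s): [136.94, 136.94, 159.86, 180, 180, 180].

### API

Orientations are given as [roll, pitch, yaw] about the fixed x, y, z axes, in that order (R = Rz(yaw) Ry(pitch) Rx(roll)).
In Python, from bench import * gives the robot as it stands.
- The arm moves only by the tool play_rows, never from a script. Its argument "increments" is a list of rows, each a list of 3 entries, a list of its own where there are three numbers: the gripper's target within -1 to 1 (fully open at 1, half-way at 0, shut at -1), then the shift along the tool's x, y, z in mm, then the turn about the tool's z in rad. A call has 1 to 12 rows; each row shifts and turns the commanded pose from where the row before left it, along the tool's axes as they then stand; what a row does not reach is not made up. A row lasts 1/12 s, in which the tool goes at most 41.7 mm and 7.16 degrees, less where a joint would pass 70% of its speed; a pose out of reach is approached as far as the arm can. A call is refused whole if a number of a shift passes 41.7 or a number of a turn 0.125, either way. A call with a gripper value outside its range is refused whole. The fingers move at their own pace and stop on an object; "force" is the grip in N (left out, the last holds). Time passes only in rows, so rows that do not move let the fingers close. It gives the time, the measured TCP pose, the force, the opening and the grip force at its end, in the units of the state.
- sense(): the state, without advancing time (a new reading comes with each control period).
- snapshot(name): name is "scene" or "top" or "wrist"; returns a dict with "color" (384x512x3 uint8, red, green, blue), "intrinsics" (3x3 intrinsics, pixels), "world_from_camera" (4x4, takes a point from camera to world coordinates). Camera axes: x right, y down, z forward; pixel columns grow to the right and rows downward; lengths in mm; the calibration is good to about 2 mm. A picture is of the moment at which its call begins. There is no depth.
- hand_in(): hands the job in; it is judged then, once.
Trained networks look in a picture, given as the dict that the camera call returned (one of the last four; its "shot" number tells which), for a name from the list of things; names that differ only in an ending like _2 or _b are one class to them, and where a whole thing is asked for, a point or a joint stands for the part that bears it (a point fixed in the world has none). Each returns a list of dicts, best first, with "p" (0 to 1); they miss things now and then, are a little off and sometimes report something else, mostly with a low value. They report only what shows in the picture. A call takes as long as a camera call. They do not tell look-alikes from the thing itself.
- find_in(query, picture): "xyz" ([x, y, z] in mm, in the coordinates of the camera as it stood for that picture, good to about 4 mm: the middle of the surface that is visible of it).
- regions_of(query, picture): "mask" (384x512 bool, what is visible of it).
- pinpoint(query, picture): "xyz" ([x, y, z] in mm, in the coordinates of the camera as it stood for that picture, good to about 4 mm: a listed point, or the origin of a listed thing).
The state is a dict: "time": time; "joint_pos": joint angles; "qd": joint speeds; "joint_efforts": joint torques, N m; "tool_pos": TCP position; "tcp_rot": TCP orientation; "ft_force": force on the tool from outside, world axes, zero at the start; "wrist_torque": the same for the moment, N m; "finger_gap": finger opening in mm; "grip_force": force on a finger pad.
Only numpy, scipy, OpenCV 4.12 (cv2) and the standard library are available. Lean on these libraries where they do the work, as an engineer would, in place of code of your own. Each camera call takes 0.05 s, during which the arm holds its last target. There are 200 camera calls.

### The job

Push the sloping sash of the bench-top hood up by its lip until the sash's pointer stands level with the middle of the white height marker on the right-hand guide rail. Leave it there and then push the white jar with the blue cap, which must stay upright on the bench, in under the raised sash until it is wholly behind the metal sill strip. Only push with the fingers, lift nothing, and leave the marker, the crucible, the rubber stopper and the beaker where they are.

Things in the scene. Friction and masses are not known exactly. Their poses are not given: they have to be found in the camera images.
- hood: Fixed bench-top fume hood, white roof and back, clear sides, 410 mm wide, 285 deep, 450 high, no floor. Origin on the bench, middle of the sill strip; x points into the hood, y left along its front, z up. The front slopes back 30 degrees: two aluminium guide rails, 22 mm wide, rise at y = +-194 mm along (0.5, 0, 0.866); 366 mm free between them. Below the raised sash the front is open.
- sash (a joint): How far the sash has been pushed up its sloping rails, in m: 0 lowest, 0.25 highest. Clear panel 350 mm wide in an aluminium frame, counterweighted: it stays where it is left; about 6 N along the slope push it up, about 2 N push it down again, plus light damping.
- lip (a point): Middle of the lower front edge of the sash's lip: a level aluminium ledge, 300 mm long in the hood's y, 10 mm thick (14 at its front), standing 30 mm out from the sash's lower edge at right angles to it. Moves with the sash; lowest at 80 mm above the bench. z of this frame points up the slope, -x out of the sash. Below the lip is free space.
- pointer (a point): Tip of the small dark pointer at the right-hand lower corner of the sash, which points sideways at the right guide rail; moves with the sash. z of this frame points up the slope.
- mark (a point): Where the pointer's tip shall come to stand: level with the middle of the height marker, a white clip 26 mm wide and 30 high on the front of the right (-y) guide rail, with ridges 16 mm apart along its upper and lower edge and a dark line between. z of this frame points up the slope; the way from pointer to mark along it is the way the sash still has to go (75 to 200 mm at the start).
- jar_centre (a point): Centre of the white plastic jar with the blue cap, half-way up: 56 mm across, 68 mm high, 0.15 kg, standing loose on the bench in front of the hood. z is up.
- sill (a point): Middle of the sill strip: a flat metal strip on the bench, 12 mm wide (6 mm to each side of this point), no step, 366 mm long in y, across the front of the hood between the feet of the rails. Same axes as the hood.
- crucible: White porcelain crucible, 42 mm across, 35 mm high, standing loose on the bench in front of the hood; origin at the centre of its underside. Leave it.
- stopper: Red-brown rubber stopper, 33 mm across, 26 mm high, standing loose on the bench in front of the hood; origin at the centre of its underside. Leave it.
- beaker: Glass beaker, 74 mm across, 94 mm high, standing loose at the back inside the hood; origin at the centre of its underside. Leave it.
Mind the look-alikes: they are no part of the job. Of the things that look like the part that bears jar_centre, the middle-sized one is meant.

How it is judged:
By the outcome, as a careful person would: the job done as asked, in the order asked, and still so for the second after the job is handed in, with the robot touching nothing.
It also fails if it takes over 59 s, if anything falls off the work surface, if the arm or the gripper's body presses on something with over 40 N, if the wrist force passes 120 N, or if a joint passes its speed limit or range.

## Working session

There is one attempt and no reset: what is moved stays moved. The work goes in short steps, Python scripts to look and compute and a tool call to move; the robot and the scene stay as the last step left them, time stands still between calls to the robot, and variables do not carry over. Pictures are saved under pics/ and viewed, at most 12 in all, crops included, and the job is handed in when it is done.

Besides the shell and the picture viewer there is one more tool, called after "Call:" as name(argument=value, ...), one argument or row to a line, values as JSON. play_rows: Moves the arm, as the interface text tells. Its arguments: {"type":"object","properties":{"increments":{"type":"array","items":{"type":"array"}},"force":{"type":"number"}},"required":["increments"]}

```bash
mkdir -p pics; cat > h.py <<'E'
from bench import *
import numpy as np, cv2
def W(s,p): return (np.array(s["world_from_camera"])@np.r_[p,1])[:3]
def px(s,w):
    c=np.linalg.inv(np.array(s["world_from_camera"]))@np.r_[w,1]; q=np.array(s["intrinsics"])@c[:3]; return q[:2]/q[2]
def save(s,n): cv2.imwrite("pics/"+n,cv2.cvtColor(s["color"],cv2.COLOR_RGB2BGR))
E
python3 - <<'E'
from h import *
ss=sense();print(ss["time"],ss["tool_pos"],ss["tcp_rot"])
ims=[]
for c in("scene","top"):
    s=snapshot(c);ims.append(s["color"])
    print(c,np.round(s["world_from_camera"],2).tolist())
    for q in("hood","lip","pointer","mark","jar_centre","sill","crucible","stopper","beaker"):
        for d in pinpoint(q,s)[:4]:
            w=W(s,d["xyz"]);print(q,round(d["p"],2),w.round(0),px(s,w).round(0))
cv2.imwrite("pics/a.png",cv2.cvtColor(np.vstack(ims),cv2.COLOR_RGB2BGR)[:, :])
cv2.imwrite("pics/s.png",cv2.cvtColor(cv2.resize(ims[0],(800,600)),cv2.COLOR_RGB2BGR))
cv2.imwrite("pics/t.png",cv2.cvtColor(cv2.resize(ims[1],(800,600)),cv2.COLOR_RGB2BGR))
E
```

```text
0.0 [163.16711949 576.80272151 230.24259995] [-1.79893303e+02 -1.04029517e-02  1.64198306e+02]
scene [[0.68, -0.32, 0.67, -190.81], [-0.74, -0.27, 0.62, -733.01], [-0.02, -0.91, -0.42, 651.38], [0.0, 0.0, 0.0, 1.0]]
hood 0.7 [555.   6.   2.] [244. 252.]
hood 0.59 [579.   3.  87.] [250. 221.]
lip 0.89 [577.   4.  90.] [250. 220.]
mark 0.6 [ 676. -163.  185.] [326. 192.]
jar_centre 0.86 [447.  70.  35.] [197. 250.]
jar_centre 0.61 [454. 261.  46.] [155. 222.]
jar_centre 0.6 [450. 162.  23.] [176. 241.]
sill 0.97 [558.   4.   0.] [245. 253.]
crucible 0.8 [464. -11.  -2.] [224. 270.]
stopper 0.75 [474. -82.   3.] [247. 278.]
top [[0.03, -0.99, 0.15, 512.79], [-1.0, -0.03, -0.01, 44.32], [0.02, -0.15, -0.99, 1000.9], [0.0, 0.0, 0.0, 1.0]]
hood 0.91 [563.   5.  -1.] [263. 231.]
lip 0.7 [579.  10.  89.] [262. 223.]
pointer 0.86 [ 621. -179.   88.] [337. 209.]
mark 0.68 [ 678. -171.  190.] [344. 179.]
jar_centre 0.82 [454. 256.  49.] [165. 270.]
jar_centre 0.72 [447.  72.  31.] [237. 275.]
jar_centre 0.58 [456. 165.  29.] [201. 270.]
sill 0.63 [562.   4.  -5.] [263. 232.]
crucible 0.75 [460. -11.  -3.] [268. 270.]
stopper 0.64 [475. -83.   5.] [295. 265.]
beaker 0.16 [463. -12.  -1.] [268. 268.]
```

View pics/s.png

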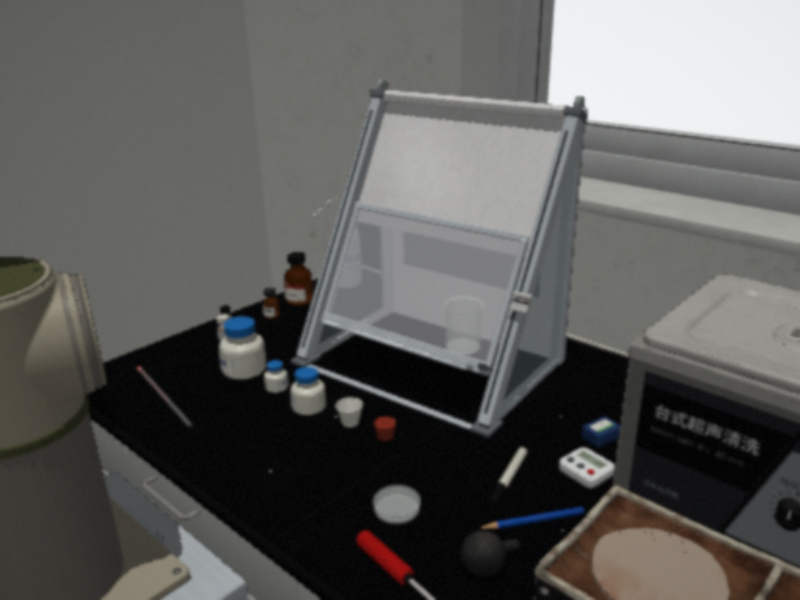

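View pics/t.png

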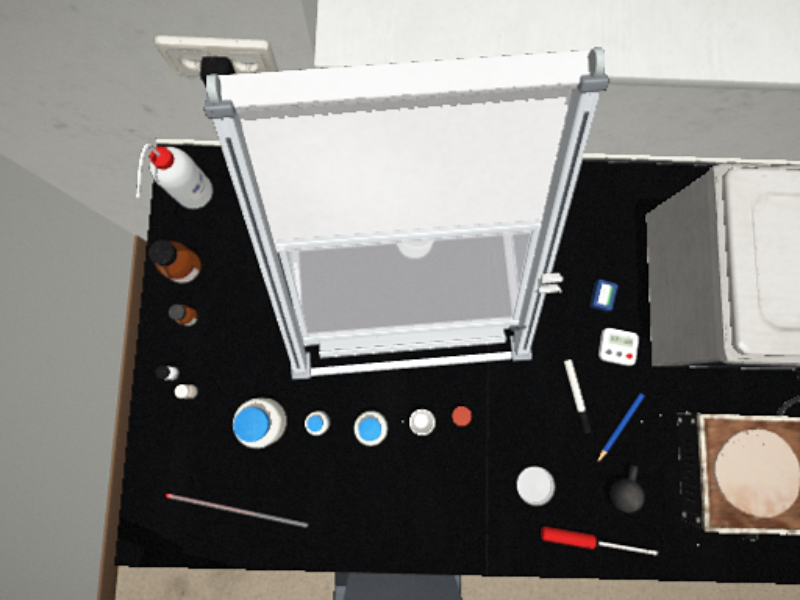

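The row of blue-capped look-alikes (800x600 views) is as follows:

| Jar | Scene pixel | Top pixel |
|---|---|---|
| Large | (240,348) | (259,423) |
| Small | (276,377) | (316,423) |
| Middle-sized | (308,390) | (370,428) |

I choose the middle-sized one, at about world (447,71). The marker is at scene (519,303) and top (550,283). The sash is down, and the hood is yawed a few degrees. Next I check the jar sizes in a crop and refine the hood's yaw.

```bash
python3 - <<'E'
from h import *
s=snapshot("top"); T=np.array(s["world_from_camera"]);K=np.array(s["intrinsics"])
def ray(u,v,z):
    d=T[:3,:3]@np.linalg.inv(K)@[u,v,1]; return T[:3,3]+d*(z-T[2,3])/d[2]
m=regions_of("sill",s)
for d in m[:2]:
    ys,xs=np.nonzero(d["mask"]); P=np.array([ray(u,v,0)[:2] for u,v in zip(xs,ys)])
    r=cv2.minAreaRect(P.astype(np.float32)); print("sill",d["p"],len(xs),r, P.mean(0))
    vx=cv2.fitLine(P.astype(np.float32),cv2.DIST_HUBER,0,.01,.01).ravel();print(vx)
for d in regions_of("jar_centre",s)[:4]:
    ys,xs=np.nonzero(d["mask"]); 
    print("jar",round(d["p"],2),xs.mean(),ys.mean(),"width mm",(xs.max()-xs.min()+1)/K[0,0]*960)
for q in("lip","pointer","mark"):
    for c in("top","scene"):
        ss=snapshot(c)
        print(q,c,[(round(d["p"],2),W(ss,d["xyz"]).round(1)) for d in pinpoint(q,ss)[:1]])
c=s["color"][150:310,140:360]
cv2.imwrite("pics/c1.png",cv2.cvtColor(cv2.resize(c,None,fx=3.6,fy=3.6,interpolation=cv2.INTER_CUBIC),cv2.COLOR_RGB2BGR))
E
```

```text
sill 0.63 38821 ((847.73095703125, -2.1422119140625), (584.0018310546875, 767.7217407226562), 6.541804790496826) [872.63694189  18.4923673 ]
[ 5.8105791e-01 -8.1386226e-01  8.9347687e+02 -2.0831285e+01]
jar 0.89 164.91435768261965 269.8123425692695 width mm 84.74832109803071
jar 0.83 236.60686015831135 273.36147757255935 width mm 58.264470754896124
jar 0.6 202.41708542713567 270.09045226130655 width mm 42.37416054901536
lip top [(0.62, array([578. ,   9.1,  85.7]))]
lip scene [(0.74, array([578.7,   1.2,  91.5]))]
pointer top [(0.8, array([ 619.9, -177.7,   89.6]))]
pointer scene [(0.59, array([ 620.3, -178.7,   87.4]))]
mark top [(0.59, array([ 677.1, -170.8,  188.7]))]
mark scene [(0.46, array([5.793e+02, 3.000e-01, 8.930e+01]))]
```

View pics/c1.png

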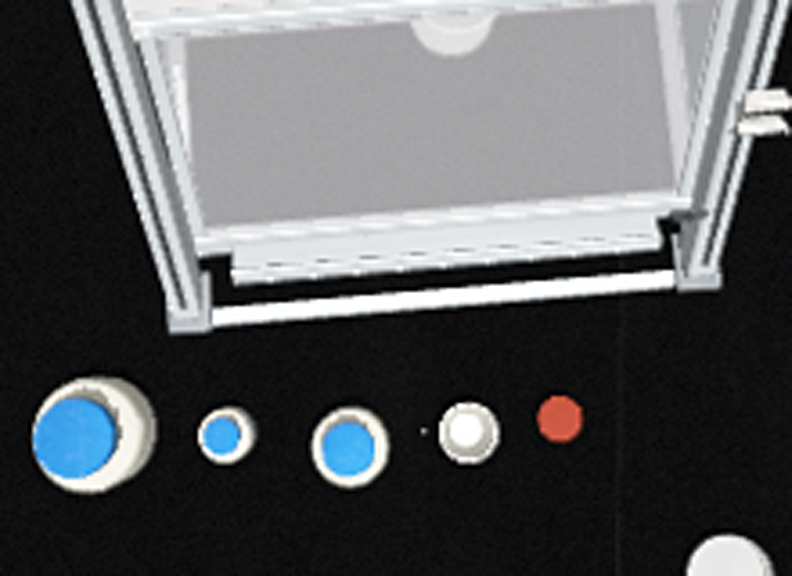

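The crop shows the middle-sized jar at crop (350,447), about 58 mm wide, with the small jar to its left at (225,435) and the crucible to its right at (468,432). The jar choice holds. The hood's yaw is about 6.5°. I turn the tool to the hood's axes and move to the front of the lip.

Call:
play_rows(
  increments=[
    [-1, [0, 0, 0], -0.1],
    [-1, [0, 0, 0], -0.1],
    [-1, [0, 0, 0], -0.1],
    [-1, [0, 0, 0], -0.09],
    [-1, [-14, -31, 0], 0],
    [-1, [-14, -31, 0], 0],
    [-1, [-14, -31, 0], 0],
    [-1, [-14, -31, 0], 0],
    [-1, [-14, -31, 0], 0],
    [-1, [-14, -31, 0], 0],
    [-1, [-14, -31, 0], 0],
    [-1, [-14, -31, 0], 0],
  ],
)

```text
time: 2.75
tool_pos: [303.4, 342.3, 231.5]
tcp_rot: [180.0, 0.0, -173.4]
ft_force: [0.6, -0.5, 0.1]
finger_gap: -0.2
grip_force: 0.0
```

Call:
play_rows(
  increments=[
    [-1, [-14, -31, 0], 0],
    [-1, [-14, -31, 0], 0],
    [-1, [-14, -31, 0], 0],
    [-1, [-14, -31, 0], 0],
    [-1, [-14, -31, 0], 0],
    [-1, [-14, -31, 0], 0],
    [-1, [-14, -31, 0], 0],
    [-1, [-14, -31, 0], 0],
    [-1, [-14, -31, 0], 0],
    [-1, [-14, -31, 0], 0],
    [-1, [-14, -31, 0], 0],
    [-1, [0, 0, 0], 0],
  ],
)

```text
time: 3.75
tool_pos: [496.8, 17.7, 231.3]
tcp_rot: [-179.9, 0.1, -173.7]
ft_force: [0.4, 0.1, 0.4]
finger_gap: 0.0
grip_force: 0.0
```

Call:
play_rows(
  increments=[
    [-1, [-4, -3, 25], 0],
    [-1, [-4, -3, 25], 0],
    [-1, [-4, -3, 25], 0],
    [-1, [-4, -3, 25], 0],
    [-1, [-4, -3, 25], 0],
    [-1, [-4, -3, 25], 0],
    [-1, [-4, -3, 25], 0],
    [-1, [-8, 0, 0], 0],
    [-1, [-7, 0, 0], 0],
    [-1, [-7, 0, 0], 0],
    [-1, [0, 0, 0], 0],
  ],
)

```text
time: 4.67
tool_pos: [550.0, 7.5, 59.0]
tcp_rot: [-180.0, 0.3, -173.4]
ft_force: [0.0, -0.1, 1.3]
finger_gap: -0.4
grip_force: 0.0
```

```bash
python3 - <<'E'
from h import *
a=[]
for c in("scene","wrist"):
    s=snapshot(c)
    for q in("lip","pointer","mark"): print(c,q,[(round(d["p"],2),W(s,d["xyz"]).round(1)) for d in pinpoint(q,s)[:1]])
    a.append(s["color"][130:322,140:396] if c=="scene" else cv2.resize(s["color"],(256,192)))
cv2.imwrite("pics/d.png",cv2.cvtColor(cv2.resize(np.hstack(a),(800,300)),cv2.COLOR_RGB2BGR))
print(sense()["ft_force"],sense()["tool_pos"])
E
```

```text
scene lip [(0.75, array([578.7,   1.1,  88.5]))]
scene pointer [(0.73, array([ 620.8, -178.1,   87. ]))]
scene mark [(0.43, array([ 676.3, -165.4,  188.3]))]
wrist lip [(0.9, array([573.1,   5.8,  89.6]))]
wrist pointer [(0.28, array([ 4.771e+02, -8.030e+01,  3.000e-01]))]
wrist mark []
[-0.37142917 -0.51518759  0.05097318] [546.74846075   7.33595995  56.59363287]
```

View pics/d.png

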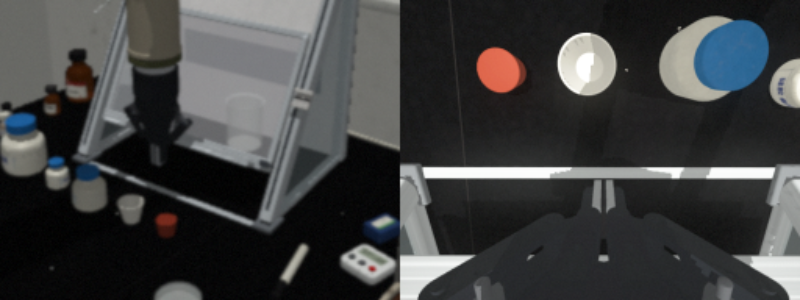

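The picture shows the fingers standing at (157,155), just in front of the lip and clear of the crucible at (130,207). I go forward to contact, then part of the way up the slope (about 115 mm in all).

Call:
play_rows(
  increments=[
    [-1, [-5, 0, 0], 0],
    [-1, [-5, 0, 0], 0],
    [-1, [-3, 0, 0], 0],
    [-1, [-2, 0, 0], 0],
    [-1, [-2, 0, 0], 0],
    [-1, [0, 0, 0], 0],
  ],
)

```text
time: 5.57
tool_pos: [564.1, 9.3, 56.2]
tcp_rot: [-180.0, 0.0, -173.5]
ft_force: [0.0, -0.2, 0.1]
finger_gap: 0.1
grip_force: 0.0
```

Call:
play_rows(
  increments=[
    [-1, [-4, 0, -7], 0],
    [-1, [-4, 0, -7], 0],
    [-1, [-4, 0, -7], 0],
    [-1, [-4, 0, -7], 0],
    [-1, [-4, 0, -7], 0],
    [-1, [-4, 0, -7], 0],
    [-1, [-4, 0, -7], 0],
    [-1, [-4, 0, -7], 0],
    [-1, [0, 0, 0], 0],
    [-1, [0, 0, 0], 0],
  ],
)

```text
time: 6.4
tool_pos: [594.7, 13.0, 112.8]
tcp_rot: [180.0, -0.1, -173.5]
ft_force: [-6.0, 0.5, 2.9]
finger_gap: 0.0
grip_force: 3.3
```

```bash
cat > m.py <<'E'
from h import *
D=np.array([.4968,.0566,.866])
for c in("top","scene","top","scene"):
    s=snapshot(c); r={}
    for q in("lip","pointer","mark"):
        d=pinpoint(q,s)[:1]
        if d: r[q]=W(s,d[0]["xyz"]); print(c,q,round(d[0]["p"],2),r[q].round(1),end=" ; ")
    if "pointer" in r and "mark" in r: print("togo",(r["mark"]-r["pointer"])@D,end="")
    print()
x=sense();print(x["ft_force"],x["tool_pos"],x["time"])
E
python3 m.py
```

```text
top pointer 0.92 [ 650.2 -174.7  140.1] ; top mark 0.56 [ 680.3 -169.4  186.5] ; togo 55.44635979486453
scene lip 0.82 [605.9   4.1 143.3] ; scene pointer 0.88 [ 649.3 -175.8  142.3] ; scene mark 0.5 [ 674.9 -168.   188.2] ; togo 52.842405942809584
top lip 0.41 [458.5 -11.2  -2.9] ; top pointer 0.66 [ 650.6 -174.6  137.7] ; top mark 0.67 [ 679.4 -168.5  187.1] ; togo 57.44657985856602
scene lip 0.92 [607.8   1.3 140.9] ; scene pointer 0.81 [ 653.6 -177.   137.7] ; scene mark 0.66 [ 677.2 -165.3  187.6] ; togo 55.67881238644423
[-6.87338447  0.50499648  3.12435016] [594.70567669  13.01517483 112.79146395] 7.2
```

Pushing works, and about 55 mm remain. I go 45 mm and then measure in a close view.

Call:
play_rows(
  increments=[
    [-1, [-4, 0, -7], 0],
    [-1, [-4, 0, -7], 0],
    [-1, [-4, 0, -7], 0],
    [-1, [-4, 0, -7], 0],
    [-1, [-4, 0, -7], 0],
    [-1, [-2.5, 0, -4.3], 0],
    [-1, [0, 0, 0], 0],
    [-1, [0, 0, 0], 0],
  ],
)

```text
time: 7.87
tool_pos: [616.8, 15.6, 151.8]
tcp_rot: [180.0, -0.2, -173.5]
ft_force: [-5.9, -0.5, 2.7]
finger_gap: -0.1
grip_force: 3.6
```

```bash
cat >> m.py <<'E'
import sys
if len(sys.argv)>1:
    a=[]
    for c in ("scene","top"):
        s=snapshot(c); p=px(s,[676,-168,187]).astype(int)
        a.append(cv2.resize(s["color"][p[1]-20:p[1]+20,p[0]-20:p[0]+20],(400,400),interpolation=cv2.INTER_CUBIC)); print(c,p-20,"slope dir px/mm",px(s,np.array([676,-168,187])+D)-px(s,[676,-168,187]))
    cv2.imwrite("pics/"+sys.argv[1],cv2.cvtColor(np.hstack(a),cv2.COLOR_RGB2BGR))
E
python3 m.py e.png
```

```text
top pointer 0.71 [560.8   5.9  -2.2] ; top mark 0.67 [ 675.7 -169.5  188.6] ; togo 212.28434943763884
scene lip 0.69 [627.8   6.  177.3] ; scene pointer 0.65 [ 674.4 -171.2  180.1] ; scene mark 0.54 [ 675.4 -167.4  187.1] ; togo 6.757896135441343
top pointer 0.78 [ 670.6 -173.7  178.8] ; top mark 0.73 [ 677.7 -170.6  190. ] ; togo 13.438810218086628
scene lip 0.65 [626.    7.2 179.2] ; scene pointer 0.57 [ 670.5 -173.4  180.1] ; scene mark 0.5 [ 676.6 -167.6  188.7] ; togo 10.888834309093216
[-6.73949437 -0.53258589  1.85072312] [616.72988644  15.58449193 151.81308218] 8.6667
scene [307 172] slope dir px/mm [ 0.11296244 -0.39164932]
top [322 160] slope dir px/mm [ 0.0714216  -0.28485005]
```

View pics/e.png

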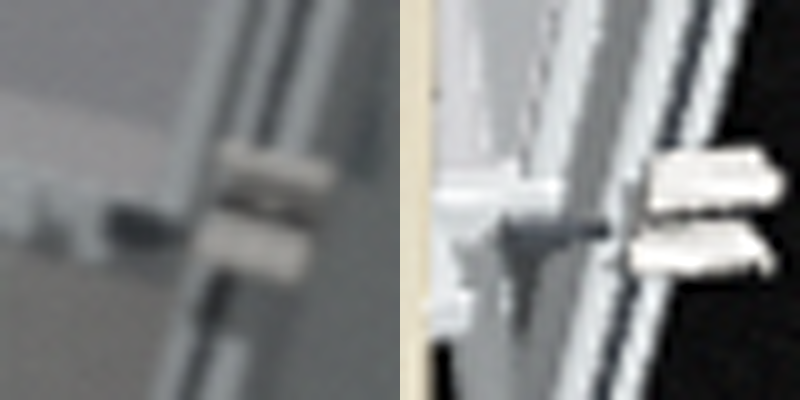

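In the picture, the pointer tip is at scene crop (185,233) and top crop (608,230). The marker's dark middle line is at about (260,207) and (705,213), so the pointer is still a little below the marker. I triangulate both.

```bash
cat > tri.py <<'E'
from h import *
S=[snapshot("scene"),snapshot("top")]
def tri(a,b):
    Ps=[np.array(s["intrinsics"])@np.linalg.inv(np.array(s["world_from_camera"]))[:3] for s in S]
    X=cv2.triangulatePoints(Ps[0],Ps[1],np.array(a,float).reshape(2,1),np.array(b,float).reshape(2,1)).ravel();return X[:3]/X[3]
def hood(w):
    r=w-[560,4,0]; c,s=.9936,.1132; x,y=c*r[0]+s*r[1],-s*r[0]+c*r[1]
    return np.round([.5*x+.866*r[2],y,-.866*x+.5*r[2]],1)
E
python3 - <<'E'
from tri import *
p=tri([325.5,195.3],[342.8,183]);m=tri([333,192.8],[352.5,181.3])
print("along,y,out: pointer",hood(p),"mark",hood(m), p.round(),m.round())
# clip corners upper ridge & lower ridge left/right ends
for n,a,b in(("upL",[307+22.3,172+15.5],[322+25.2,160+17.8]),("upR",[307+32.8,172+17.2],[322+37.3,160+17.2]),("loL",[307+20,172+23],[322+23.5,160+26]),("loR",[307+30.8,172+25.5],[322+36,160+25.5])): print(n,hood(tri(a,b)))
for s in S: print(px(s,[676,-168,187])-px(s,np.array([676,-168,187])+[-1.13,9.94,0]))
E
```

```text
along,y,out: pointer [ 202.1 -183.6   13.8] mark [ 212.2 -203.1   19.3] [ 669. -168.  182.] [ 672. -188.  193.]
upL [ 222.8 -189.2   16.9]
upR [ 224.5 -216.8   18.6]
loL [ 202.5 -189.6   22. ]
loR [ 203.  -218.5   23.3]
[3.6308943  0.92754239]
[ 4.31571247 -0.34132968]
```

Networks and triangulation agree on about 10.5 mm to go.

Call:
play_rows(
  increments=[
    [-1, [-2, 0, -3.5], 0],
    [-1, [-2, 0, -3.5], 0],
    [-1, [-1, 0, -1.7], 0],
    [-1, [0, 0, 0], 0],
    [-1, [0, 0, 0], 0],
    [-1, [0, 0, 0], 0],
  ],
)

```text
time: 9.37
tool_pos: [621.2, 16.1, 159.9]
tcp_rot: [180.0, -0.2, -173.5]
ft_force: [-6.9, 0.2, -0.7]
finger_gap: 0.0
grip_force: 3.6
```

```bash
python3 m.py f.png
```

```text
top pointer 0.96 [ 675.5 -171.1  186.8] ; top mark 0.43 [ 677.6 -170.7  187.4] ; togo 1.5437625085313211
scene lip 0.74 [634.1  10.4 188.8] ; scene pointer 0.97 [ 674.9 -171.3  185.4] ; scene mark 0.63 [ 675.1 -166.8  187.1] ; togo 1.8119649968305267
top pointer 0.75 [ 675.7 -170.7  186.8] ; top mark 0.63 [ 681.1 -172.1  188. ] ; togo 3.712594841754835
scene lip 0.7 [632.2   6.9 184. ] ; scene pointer 0.83 [ 678.6 -173.1  186.7] ; scene mark 0.58 [ 673.6 -167.4  189.1] ; togo -0.09941213498553259
[-6.40013751  0.70706861 -0.83037458] [621.2122595   16.13066903 159.84098663] 10.1667
scene [307 172] slope dir px/mm [ 0.11296244 -0.39164932]
top [322 160] slope dir px/mm [ 0.0714216  -0.28485005]
```

View pics/f.png

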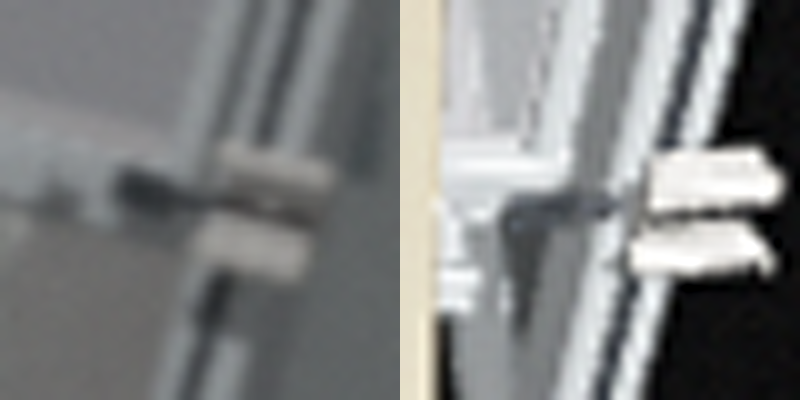

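The pointer tip, at scene crop (200,200) and top crop (620,205), is almost at the dark line. About 1.5 mm remain. I make that last nudge, then back off and come down in front of the jars' row.

Call:
play_rows(
  increments=[
    [-1, [-0.7, 0, -1.2], 0],
    [-1, [0, 0, 0], 0],
    [-1, [0, 0, 0], 0],
    [-1, [5, 0, 0], 0],
    [-1, [12, 0, 0], 0],
    [-1, [20, 0, 0], 0],
    [-1, [30, 0, 0], 0],
    [-1, [35, 0, -10], 0],
    [-1, [35, 0, -15], 0],
    [-1, [35, 0, 0], 0],
    [-1, [30, 10, 0], 0],
    [-1, [0, 0, 0], 0],
  ],
)

```text
time: 11.27
tool_pos: [417.4, 3.6, 186.4]
tcp_rot: [180.0, -0.0, -173.5]
ft_force: [-0.7, 0.6, -1.1]
finger_gap: -0.1
grip_force: 0.0
```

```bash
python3 m.py g.png; python3 - <<'E'
from tri import *
for s in S:
    for q in("jar_centre","sill"):
        for d in pinpoint(q,s)[:3]: print(q,round(d["p"],2),W(s,d["xyz"]).round(1))
E
```

```text
top lip 0.97 [633.1  16.4 189.6] ; top pointer 0.56 [ 678.8 -171.7  186.8] ; top mark 0.7 [ 676.2 -169.5  186.4] ; togo -1.5012504023886224
scene lip 0.62 [633.2   7.4 188.4] ; scene pointer 0.95 [ 676.9 -171.1  185.7] ; scene mark 0.73 [553.8   4.6   1.8] ; togo -210.44643628310988
top lip 0.81 [632.6  16.  188. ] ; top pointer 0.85 [ 675.2 -170.2  186.1] ; top mark 0.55 [ 677.7 -168.5  186.3] ; togo 1.593323187291462
scene lip 0.78 [638.5   7.9 186.1] ; scene pointer 0.88 [ 676.8 -170.6  188.1] ; scene mark 0.53 [ 674.7 -168.2  186. ] ; togo -2.7773558636208087
[ 0.50143879 -0.37211694 -0.83053528] [421.71103778   3.04560744 186.42017286] 12.0667
scene [307 172] slope dir px/mm [ 0.11296244 -0.39164932]
top [322 160] slope dir px/mm [ 0.0714216  -0.28485005]
jar_centre 0.79 [446.5  73.1  37. ]
jar_centre 0.65 [449.4 160.8  23.1]
jar_centre 0.6 [455.2 264.5  49.4]
sill 0.91 [559.7   6.2   0.6]
jar_centre 0.72 [454.8 164.   24.2]
jar_centre 0.67 [455.2 254.8  47.2]
jar_centre 0.64 [446.6  68.4  31. ]
sill 0.83 [562.1   4.    1.3]
```

View pics/g.png

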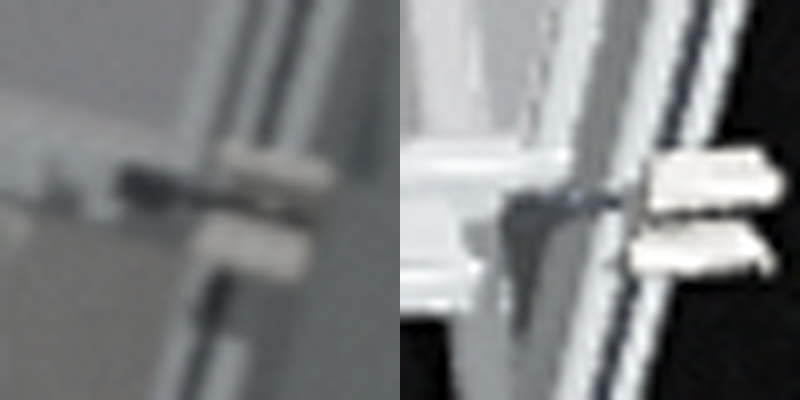

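The pointer now runs straight into the marker's dark line, at scene crop (205,197) and top crop (620,200), so the sash is set. Next I go behind the jar with the fingers part-open to cradle it, then lower.

Call:
play_rows(
  increments=[
    [-0.2, [9, 21, 0], 0],
    [-0.2, [9, 21, 0], 0],
    [-0.2, [9, 22, 0], 0],
    [-0.2, [0, 0, 25], 0],
    [-0.2, [0, 0, 30], 0],
    [-0.2, [0, 0, 30], 0],
    [-0.2, [0, 0, 30], 0],
    [-0.2, [0, 0, 30], 0],
    [-0.2, [0, 0, 20], 0],
    [-0.2, [0, 0, 9], 0],
    [-0.2, [0, 0, 0], 0],
    [-0.2, [0, 0, 0], 0],
  ],
)

```text
time: 13.47
tool_pos: [387.8, 63.5, 13.0]
tcp_rot: [180.0, -0.0, -173.5]
ft_force: [-0.1, 0.4, 1.4]
finger_gap: 34.0
grip_force: 0.0
```

```bash
python3 - <<'E'
from h import *
a=[]
for c in("wrist","top"):
    s=snapshot(c)
    print(c,[(round(d["p"],2),W(s,d["xyz"]).round(1)) for d in pinpoint("jar_centre",s)[:3]])
    a.append(cv2.resize(s["color"] if c=="wrist" else s["color"][180:324,160:352],(400,300)))
cv2.imwrite("pics/i.png",cv2.cvtColor(np.hstack(a),cv2.COLOR_RGB2BGR))
x=sense();print(x["tool_pos"],x["finger_gap"],x["ft_force"])
E
```

```text
wrist []
top [(0.84, array([444.4,  72.4,  35.1])), (0.74, array([ 678.4, -170.7,  188.3])), (0.57, array([457. , 164.1,  26.1]))]
[389.22843398  63.58452616  14.21101835] 33.949638282909966 [0.39584932 0.12657352 0.0730256 ]
```

View pics/i.png

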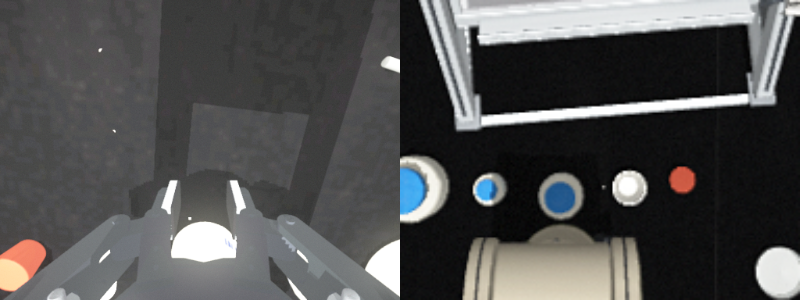

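The jar sits centred between the fingers (wrist (205,240)). I push gently along the hood's x.

Call:
play_rows(
  increments=[
    [-0.2, [-5, 0, 0], 0],
    [-0.2, [-5, 0, 0], 0],
    [-0.2, [-4, 0, 0], 0],
    [-0.2, [-3, 0, 0], 0],
    [-0.2, [-3, 0, 0], 0],
    [-0.2, [-4, 0, 0], 0],
    [-0.2, [-4, 0, 0], 0],
    [-0.2, [-5, 0, 0], 0],
    [-0.2, [-5, 0, 0], 0],
    [-0.2, [-5, 0, 0], 0],
    [-0.2, [-5, 0, 0], 0],
    [-0.2, [-5, 0, 0], 0],
  ],
)

```text
time: 14.67
tool_pos: [440.7, 69.6, 12.4]
tcp_rot: [180.0, -0.0, -173.5]
ft_force: [-0.2, 0.1, -0.6]
finger_gap: 34.0
grip_force: 0.2
```

Call:
play_rows(
  increments=[
    [-0.2, [-5, 0, 0], 0],
    [-0.2, [-5, 0, 0], 0],
    [-0.2, [-5, 0, 0], 0],
    [-0.2, [-5, 0, 0], 0],
    [-0.2, [-5, 0, 0], 0],
    [-0.2, [-5, 0, 0], 0],
    [-0.2, [-5, 0, 0], 0],
    [-0.2, [-5, 0, 0], 0],
    [-0.2, [-5, 0, 0], 0],
    [-0.2, [-4, 0, 0], 0],
    [-0.2, [-3, 0, 0], 0],
    [-0.2, [0, 0, 0], 0],
  ],
)

```text
time: 15.67
tool_pos: [492.6, 75.6, 12.6]
tcp_rot: [-180.0, 0.0, -173.5]
ft_force: [-0.5, -0.2, 0.1]
finger_gap: 34.2
grip_force: 0.0
```

```bash
cat > j.py <<'E'
from h import *
import sys
a=[]
for c in("scene","top"):
    s=snapshot(c)
    for d in pinpoint("jar_centre",s)[:3]:
        w=W(s,d["xyz"]); r=w-[560.5,4.5,0]; print(c,round(d["p"],2),w.round(1),"hood x,y",(.9936*r[0]+.1132*r[1]).round(1),(-.1132*r[0]+.9936*r[1]).round(1))
    a.append(cv2.resize(s["color"][140:284,130:322] if c=="scene" else s["color"][170:314,170:362],(400,300)))
cv2.imwrite("pics/"+sys.argv[1],cv2.cvtColor(np.hstack(a),cv2.COLOR_RGB2BGR))
x=sense();r=x["tool_pos"]-np.array([560.5,4.5,0]);print(x["tool_pos"],x["ft_force"],"tool hood",.9936*r[0]+.1132*r[1],-.1132*r[0]+.9936*r[1])
E
python3 j.py k.png
```

```text
scene 0.7 [452.8 159.6  21.1] hood x,y -89.4 166.3
scene 0.67 [529.3  79.9  35.1] hood x,y -22.5 78.5
top 0.67 [453.3 254.9  48.3] hood x,y -78.1 261.0
[491.79080349  75.50804811  12.49041808] [-0.27054455 -0.05857034 -1.08829486] tool hood -60.23134661048151 78.33147764862935
```

View pics/k.png

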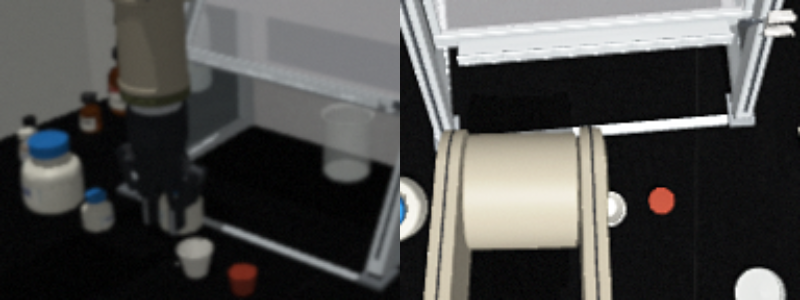

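The jar is upright at hood x ≈ -25, and the sash is untouched. I continue.

Call:
play_rows(
  increments=[
    [-0.2, [-4, 0, 0], 0],
    [-0.2, [-5, 0, 0], 0],
    [-0.2, [-5, 0, 0], 0],
    [-0.2, [-5, 0, 0], 0],
    [-0.2, [-5, 0, 0], 0],
    [-0.2, [-5, 0, 0], 0],
    [-0.2, [-5, 0, 0], 0],
    [-0.2, [-5, 0, 0], 0],
    [-0.2, [-5, 0, 0], 0],
    [-0.2, [-5, 0, 0], 0],
    [-0.2, [-5, 0, 0], 0],
    [-0.2, [-4, 0, 0], 0],
  ],
)

```text
time: 16.87
tool_pos: [550.2, 82.2, 12.5]
tcp_rot: [-180.0, 0.0, -173.5]
ft_force: [0.1, -0.4, -0.7]
finger_gap: 33.9
grip_force: 0.3
```

Call:
play_rows(
  increments=[
    [-0.2, [-4, 0, 0], 0],
    [-0.2, [-4, 0, 0], 0],
    [-0.2, [-2, 0, 0], 0],
    [-0.2, [0, 0, 0], 0],
  ],
)

```text
time: 17.2
tool_pos: [560.0, 83.3, 12.6]
tcp_rot: [180.0, 0.0, -173.5]
ft_force: [0.4, 0.0, -0.6]
finger_gap: 34.6
grip_force: 0.0
```

```bash
python3 j.py l.png; python3 m.py
```

```text
scene 0.92 [455.7 259.7  47.6] hood x,y -75.3 265.5
scene 0.82 [450.2 159.8  23.8] hood x,y -92.0 166.8
scene 0.7 [593.6  88.2  36.8] hood x,y 42.4 79.5
top 0.75 [456.9 250.8  46.4] hood x,y -75.1 256.5
top 0.46 [454.6 161.6  26.5] hood x,y -87.4 168.0
top 0.24 [635.2  15.3 186.5] hood x,y 75.5 2.3
[559.36532287  83.26900458  12.50761685] [-0.37733361 -0.2100795   0.37288313] tool hood 7.789236122480487 78.3933284010247
top lip 0.67 [634.   16.6 185.5] ; top pointer 0.78 [ 676.4 -169.5  185.7] ; top mark 0.56 [ 678.4 -172.   187.1] ; togo 2.0248465831885487
scene lip 0.8 [633.4  10.2 187.4] ; scene pointer 0.69 [ 675.7 -173.6  186.5] ; scene mark 0.73 [557.2   4.2   1.2] ; togo -209.3031537256937
top lip 0.57 [634.1  18.5 184.1] ; top pointer 0.81 [ 678.5 -169.5  184.9] ; top mark 0.7 [ 680.8 -166.8  189.1] ; togo 4.908279821655376
scene lip 0.82 [633.1   8.  187.3] ; scene pointer 0.95 [ 676.3 -171.8  186.6] ; scene mark 0.6 [ 677.3 -167.1  189.4] ; togo 3.1734541042120528
[-0.614016    0.84078201  0.11954645] [559.46299044  83.2619981   12.49461198] 18.2
```

View pics/l.png

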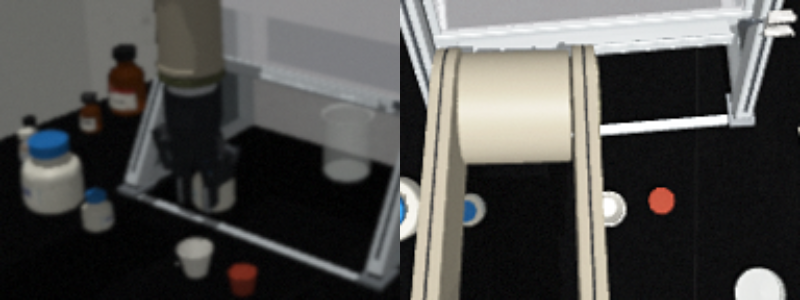

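The jar is upright at hood x ≈ 42 with no force on the sash. I give it 6 mm more for margin, then draw straight back and up.

Call:
play_rows(
  increments=[
    [-0.2, [-3, 0, 0], 0],
    [-0.2, [-3, 0, 0], 0],
    [-0.2, [0, 0, 0], 0],
    [-0.2, [0, 0, 0], 0],
  ],
)

```text
time: 18.53
tool_pos: [565.7, 84.0, 12.5]
tcp_rot: [-180.0, 0.0, -173.5]
ft_force: [0.3, 0.1, 0.3]
finger_gap: 33.9
grip_force: 0.0
```

Call:
play_rows(
  increments=[
    [-0.2, [4, 0, 0], 0],
    [-0.2, [12, 0, 0], 0],
    [-0.2, [20, 0, 0], 0],
    [-0.2, [30, 0, 0], 0],
    [-0.2, [30, 0, 0], 0],
    [-0.2, [30, 0, 0], 0],
    [-0.2, [30, 0, 0], 0],
    [-0.2, [20, 0, -20], 0],
    [-0.2, [0, 0, -35], 0],
    [-0.2, [0, 0, -35], 0],
    [-0.2, [0, 0, -35], 0],
    [-0.2, [0, 0, 0], 0],
  ],
)

```text
time: 19.53
tool_pos: [394.6, 64.0, 145.1]
tcp_rot: [-179.9, 0.7, -173.5]
ft_force: [1.9, 0.3, 1.5]
finger_gap: 34.6
grip_force: 0.0
```

```bash
sed -i 's/(400,300)/(400,300),interpolation=cv2.INTER_CUBIC/' j.py; python3 j.py n.png; python3 m.py; python3 - <<'E'
from tri import *
for s in S:
  for q in("crucible","stopper"): print(q,[W(s,d["xyz"]).round() for d in pinpoint(q,s)[:1]])
a=[]
for s in S:
    p=px(s,[676,-168,187]).astype(int); a.append(cv2.resize(s["color"][p[1]-20:p[1]+20,p[0]-20:p[0]+20],(300,300),interpolation=cv2.INTER_CUBIC))
b=cv2.cvtColor(np.hstack(a),cv2.COLOR_RGB2BGR); b=cv2.copyMakeBorder(b,0,0,100,100,cv2.BORDER_CONSTANT)
cv2.imwrite("pics/n.png",np.vstack([cv2.imread("pics/n.png"),b]))
E
```

```text
scene 0.9 [600.4  91.2  35.4] hood x,y 49.4 81.6
scene 0.82 [451.  163.5  26. ] hood x,y -90.8 170.3
scene 0.6 [454.4 260.6  48.8] hood x,y -76.4 266.5
top 0.75 [594.   87.4  33. ] hood x,y 42.7 78.5
top 0.59 [454.5 165.9  27.5] hood x,y -87.1 172.3
top 0.5 [562.3   4.2  -0.6] hood x,y 1.7 -0.5
[389.97630539  63.86546932 136.67275397] [-0.60417807  0.82530945 -0.35806351] tool hood -162.7121718354208 78.28881254986695
top lip 0.78 [637.2  16.5 186.6] ; top pointer 0.88 [ 678.4 -172.1  185.1] ; top mark 0.71 [ 681.9 -168.5  189.2] ; togo 5.590779672013628
scene lip 0.72 [632.6   8.7 187.7] ; scene pointer 0.72 [ 676.3 -172.2  187.9] ; scene mark 0.62 [ 676.  -169.7  187.3] ; togo -0.5751518344558336
top lip 0.91 [632.1  16.7 187.1] ; top pointer 0.93 [ 675.7 -170.1  186.9] ; top mark 0.56 [ 677.4 -168.3  186.4] ; togo 0.4899636138325733
scene lip 0.62 [635.    7.5 186.7] ; scene pointer 0.85 [ 677.  -173.7  184.9] ; scene mark 0.69 [ 674.4 -164.4  187.5] ; togo 1.4405099488140554
[-0.36017355  0.41160785  0.63104113] [390.62771783  63.88616996 137.55902195] 20.5333
crucible [array([462., -16.,   0.])]
stopper [array([476., -81.,   4.])]
crucible [array([461., -12.,  -2.])]
stopper [array([475., -84.,   5.])]
```

View pics/n.png

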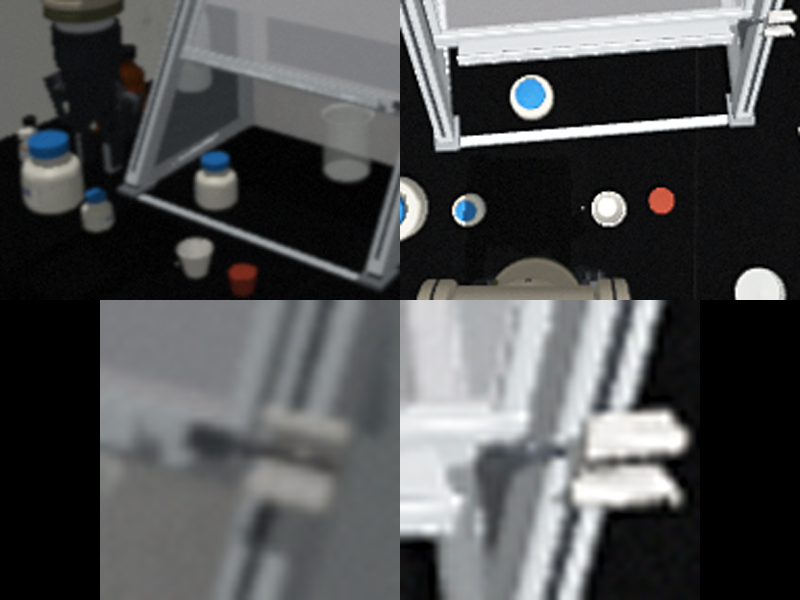

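The jar stands upright with a clear gap behind the sill: jar edge at (532,118), strip at (532,136). The pointer runs into the marker's dark line, the other things have not moved, and the arm is clear. I hand in.

```bash
python3 -c "
from bench import *
print(hand_in())"
```

```text
the job is handed in; nothing more can be done
None
```

I pushed the sash up until its pointer stood level with the middle of the marker (within about 1–2 mm by the cameras), then pushed the middle-sized jar in, upright and wholly behind the sill; the job was handed in at about 21 s.

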